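# Zero the measuring stand and hold its rod fully extended

### The arm

A 6-joint arm with a two-finger parallel gripper is mounted at the origin on the work surface. World frame = base frame: x ahead of the robot, y to its left, z up, the work surface at z = 0. Lengths are in m, angles in degrees, forces in N, time in s.
With the tool pointing down it reaches from about 0.25 to 0.725 m from the base axis. Payload 9.7 kg.
Tool frame: the origin (TCP) lies midway between the tips of the shut fingers; the grasp point (between the pads) lies 19 mm behind it; z points along the fingers, y is the direction in which the jaws open and shut (so a half turn about z gives the same grasp; the last joint's range is limited). The gripper opens to 85 mm and grips with 20 to 120 N. Pads are 22 mm wide; open, the fingers measure 114 mm over their backs; the gripper's body (76 mm by 85 mm) begins 54 mm behind the grasp point. The pads swing forward as they close: fully open they stand 13 mm farther back than shut.
Start: joints at [67.265, 4.979, 10.078, 95.1, 0, 90], TCP at [0.213, 0.507, 0.231] pointing down, gripper open.
Joint ranges: [-179.16, 179.16], [-48.56, 103.87], [-65.8, 70.77], [-126.05, 130.52], [-82.76, 87.17], [-180, 180]. Speed limits (degrees/s): [127.2, 127.2, 147.25, 180, 180, 180].

### API

Orientations are given as [roll, pitch, yaw] about the fixed x, y, z axes, in that order (R = Rz(yaw) Ry(pitch) Rx(roll)).
In Python, from workcell import get_obs, camera, get_calibration, job_done gives the robot as it stands.
- The arm moves only by the tool play_rows, never from a script. Its argument "commands" is text: rows parted by semicolons, each of 5 numbers parted by spaces: the opening, from 0 (shut) to 1 (fully open), then the shift along the world's x, y, z in mm, then the turn about the world's z in degrees. A call has 1 to 10 rows; each row is the pose to reach, as a shift and turn from the pose commanded when the call began; what a row does not reach only later rows make up. A row lasts 1/12 s, in which the tool goes at most 41.7 mm and 7.16 degrees, less where a joint would pass 70% of its speed; a pose out of reach is approached as far as the arm can. A call with a gripper value outside its range is refused whole. The fingers move at their own pace and stop on an object; "force" is the grip in N (left out, the last holds). Time passes only in rows, so rows that repeat a pose let the fingers close. It gives the time, the measured TCP pose, the force and the opening at its end, in the units of the state.
- get_obs(): the state, without advancing time (a new reading comes with each control period).
- camera(name): name is "side" or "top"; returns the picture (420x560x3 uint8, red, green, blue); there is no depth.
- get_calibration(name): a dict with "fx", "fy", "cx", "cy" (pixels), "k1" (the pictures are not rectified: a ray, as slopes to the right and down, at radius r is drawn at 1 + k1 r^2 times it, then the intrinsics apply), "eye" and "attitude" of the camera in the world. Camera axes: x right, y down, z forward; pixel columns grow to the right and rows downward; lengths in m; the calibration is good to about 2 mm. A picture is of the moment at which its call begins. get_calibration takes no time and is no camera call.
- job_done(): hands the job in, once; it reports no verdict.
The state is a dict: "time": time; "q": joint angles; "qd": joint speeds; "joint_efforts": joint torques, N m; "ee_pos": TCP position; "tcp_rot": TCP orientation; "wrist_force": force on the tool from outside, world axes, zero at the start; "torque": the same for the moment, N m; "opening": finger opening in m.
Only numpy, scipy, OpenCV 4.12 (cv2) and the standard library are available. Lean on these libraries where they do the work, as an engineer would, in place of code of your own. Each camera call takes 0.05 s, during which the arm holds its last target.

### The job

On the measuring stand, turn the dial's knob counter-clockwise back to its zero stop. Then pinch the head of the telescoping rod so that its release button is pressed in, pull it straight up past the first stop to the second stop, and finish while still holding the rod there, fully extended. Leave everything else on the shelf standing where it is.

Things in the scene. Friction and masses are not known exactly. Their poses are not given: they have to be found in the camera images.
- stand: Measuring stand: grey plate 110 (x) x 290 (y) x 12 mm fixed to the shelf in front of the robot, turned up to 40 degrees either way. Origin at the middle of its underside, z up, -x towards the robot. On it, 85 mm towards -y, a grey box (96 x 96 mm, top at 62 mm) with a round white dial and a knob; 85 mm towards +y, the upright telescoping rod.
- knob_grip (a point): Black bar knob in the middle of the dial: bar 46 mm long, 14 mm wide, top at 108 mm above the shelf, on a disc 48 mm across topped at 78 mm. The point is on the vertical turning axis, 100 mm above the shelf, 7 mm below the bar's top. Its axes turn with the knob: x runs along the bar, the white line on top is on the -x half, z is up.
- knob (a joint): Knob angle in rad: 0 at the zero stop, growing clockwise seen from above (to 1.6); begins between 0.6 and 1.35. Turn it counter-clockwise seen from above to the stop, where the bar lies along the stand's x and its white line points to the thick first mark of the scale, on the dial's side towards the robot. It stays where it is left; turning takes 0.04 N m.
- head_grip (a point): Head of the rod: black block 40 (x) x 30 (y) x 52 (z) mm on top of the rod. The point is on the rod's axis at the height of the release button's middle, 22 mm below the head's top, 160 mm above the shelf when the rod is in; it moves with the head. Axes as the stand's; the button is on the +y side. A collar 36 x 40 mm, top at 120 mm, stands 10 mm below the head.
- release (a joint): Steel release button, 20 x 20 mm, on the head's +y side, standing 8 mm out of it (so 38 mm across head and button, 32 mm when fully pressed). Value: m pressed in towards -y, 0 to 0.006, springy (2 N at first, 4.4 N fully in). A two-finger pinch across the head along its y axis presses it fully. Until it is pressed more than about 3 mm, a latch keeps the rod in.
- rod_inner (a joint): Pull-out of the inner tube from the middle tube in m, straight up: 0 fully in, 0.070 at its stop (the first stop). A spring and its weight draw it back with about 3 to 4.5 N when let go; let go, it comes to rest 16 mm short of fully in, on the latch, until the button is pressed again.
- rod_mid (a joint): Pull-out of the middle tube from the base in m, straight up: 0 fully in, 0.070 at its stop (the second stop). It follows once the inner tube is at its stop and needs 8 to 10 N in all; the springs draw it back when let go. Fully out, the head is 140 mm higher than at the start.
- bulb_a: Pear-shaped white LED bulb upright in a cardboard sleeve 52 x 52 mm, 114 mm high; leave alone. Origin at the underside, as for all the following.
- bulb_b: A second bulb like it; leave alone.
- cup: Stainless steel cup, 72 mm across, 85 mm high; leave alone.
- torch: Small aluminium torch standing on its head, 44 mm across, 118 mm high; leave alone.
- tray: Bamboo tray with AA cells, 85 (x) x 150 (y) x 22 mm; leave alone.
- remote: Red remote control lying flat, 155 (x) x 45 (y) x 20 mm; leave alone.
- tape: Roll of paper tape lying flat, 84 mm across, 25 mm high; leave alone.

How it is judged (in metres and radians):
On the way, in this order (a step that is already met when the one before it is completed fails the run):
1. the knob is back at its zero stop while the rod is still in (value of joint knob below 0.06 rad and value of joint each of rod_inner, rod_mid below 0.006 m), for 0.2 s.
2. the release button is pressed in with the rod still in (value of joint release above 0.004 m and value of joint each of rod_inner, rod_mid below 0.008 m), for 0.1 s.
3. the rod is pulled to its second stop (value of joint each of rod_inner, rod_mid above 0.064 m), for 0.2 s.
At the end, for the whole second after the job is handed in: The knob is within 0.08 rad of its zero stop, both tubes of the rod are within 6 mm of their stops, and the fingers hold the head (contact over 3 N), through the last second (all of step 3 and value of joint knob below 0.08 rad and contact force between the fingers and rod_head above 3 N); the arm keeps its last pose, push and grip.
It fails at once if a bystander is shifted more than 25 mm or tipped over (distance of any of bulb_a, bulb_b, cup, torch, tray, remote, tape from where it was at the start of the episode above 0.025 m or angle between any of bulb_a, bulb_b, cup, torch, tray, remote, tape's own z axis and vertical above 0.5 rad).
It also fails if it takes over 45 s, if anything falls off the work surface, if the arm or the gripper's body presses on something with over 40 N, if the wrist force passes 120 N, or if a joint passes its speed limit or range.

## Working session

There is one attempt and no reset: what is moved stays moved. The work goes in short steps, Python scripts to look and compute and a tool call to move; the robot and the scene stay as the last step left them, time stands still between calls to the robot, and variables do not carry over. Pictures are saved under pics/ and viewed, and the job is handed in when it is done.

Besides the shell and the picture viewer there is one more tool, called after ">>>" as name(argument=value, ...), one argument or row to a line, values as JSON. play_rows: Moves the arm, as the interface text tells. Its arguments: {"type":"object","properties":{"commands":{"type":"string"},"force":{"type":"number"}},"required":["commands"]}

```bash
mkdir -p pics; ls; python3 - <<'E'
from workcell import *
import cv2
for n in("side","top"):
    cv2.imwrite(f"pics/{n}0.png",cv2.cvtColor(camera(n),cv2.COLOR_RGB2BGR)); print(n,get_calibration(n))
print(get_obs())
E
```

```text
pics
side {'fx': 536.8041854399146, 'fy': 536.8041854399146, 'cx': 270.47467504308213, 'cy': 199.3750221177563, 'k1': -0.1568985700839626, 'eye': array([ 0.03716329, -0.72448139,  1.0270032 ]), 'attitude': array([-132.46679155,    0.82193465,  -35.14743307])}
top {'fx': 401.92564703785615, 'fy': 401.92564703785615, 'cx': 280.8962850390538, 'cy': 214.11029748941633, 'k1': -0.07870063528340483, 'eye': array([0.46723951, 0.06580845, 1.02989381]), 'attitude': array([-171.33119928,    1.07743904,  -91.20705477])}
{'time': 0.1, 'q': array([6.72662522e+01, 5.00715211e+00, 1.00404338e+01, 9.50986827e+01,
       1.14064459e-03, 9.00003973e+01]), 'qd': array([ 0.13937715, -0.04981598,  0.11172589, -0.03981038, -0.0430964 ,
        0.0007174 ]), 'joint_efforts': array([ 1.86767727e-03, -5.21562481e+01,  4.65653622e+01,  1.60198845e-02,
        7.97743269e-05, -9.45058389e-06]), 'ee_pos': array([0.21246794, 0.50709649, 0.2306745 ]), 'tcp_rot': array([-1.79934599e+02, -1.14019034e-03,  1.57265854e+02]), 'wrist_force': array([0.49540627, 0.01610639, 0.15886004]), 'torque': array([0.01216039, 0.00578111, 0.01101845]), 'opening': 0.08533528187541865}
```

View pics/side0.png

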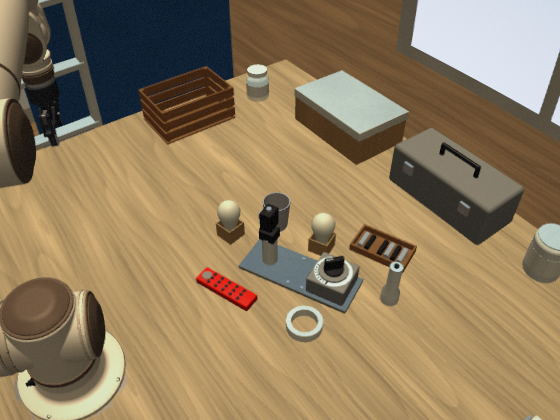

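View pics/top0.png

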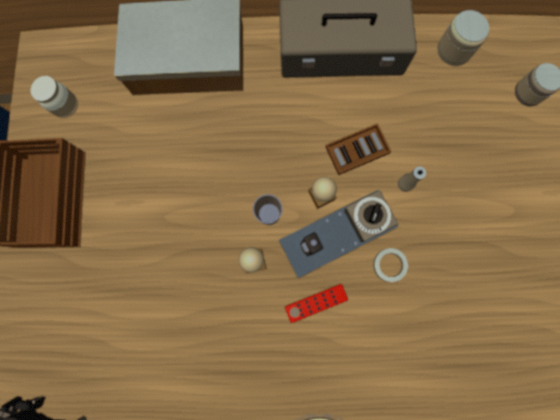

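The stand is near (340,233) in the top view, with the rod head near (312,243) and the knob near (374,214). I'll zoom in on it.

```bash
cat > h.py <<'E'
import numpy as np, cv2
from scipy.spatial.transform import Rotation as R
from workcell import *
def cal(n):
    c=get_calibration(n); K=np.array([[c['fx'],0,c['cx']],[0,c['fy'],c['cy']],[0,0,1]]); d=np.array([c['k1'],0,0,0,0.])
    return K,d,np.array(c['eye']),R.from_euler('xyz',c['attitude'],degrees=True).as_matrix()
def ray(n,uv):
    K,d,e,A=cal(n); p=cv2.undistortPoints(np.array(uv,float).reshape(-1,1,2),K,d).reshape(-1,2)
    v=np.c_[p,np.ones(len(p))]@A.T; return e,v
def onz(n,uv,z):
    e,v=ray(n,uv); return e+v*((z-e[2])/v[:,2])[:,None]
def proj(n,P):
    K,d,e,A=cal(n); q=(np.array(P,float).reshape(-1,3)-e)@A
    return cv2.projectPoints(q,np.zeros(3),np.zeros(3),K,d)[0].reshape(-1,2)
def crop(img,x,y,w,h,s,f):
    cv2.imwrite(f,cv2.cvtColor(cv2.resize(img[y:y+h,x:x+w],None,fx=s,fy=s,interpolation=cv2.INTER_CUBIC),cv2.COLOR_RGB2BGR))
E
python3 - <<'E'
from h import *
t=camera("top");s=camera("side")
np.savez("im0.npz",t=t,s=s)
crop(t,270,180,140,105,5,"pics/t1.png");crop(s,230,190,150,120,5,"pics/s1.png")
E
```

```text
(no output)
```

View pics/t1.png

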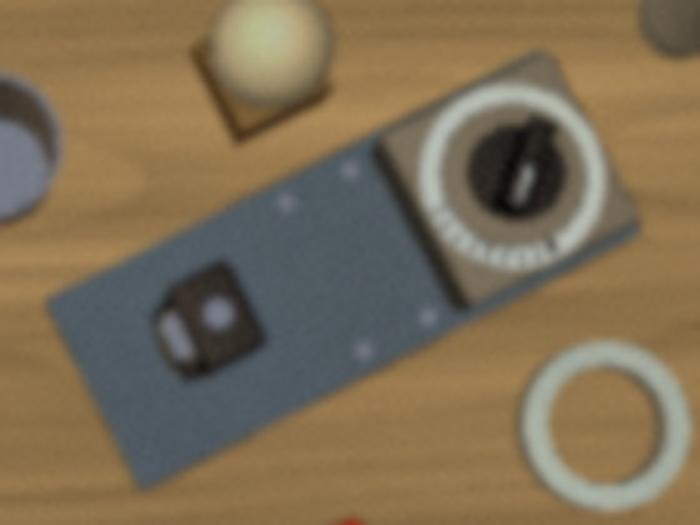

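View pics/s1.png

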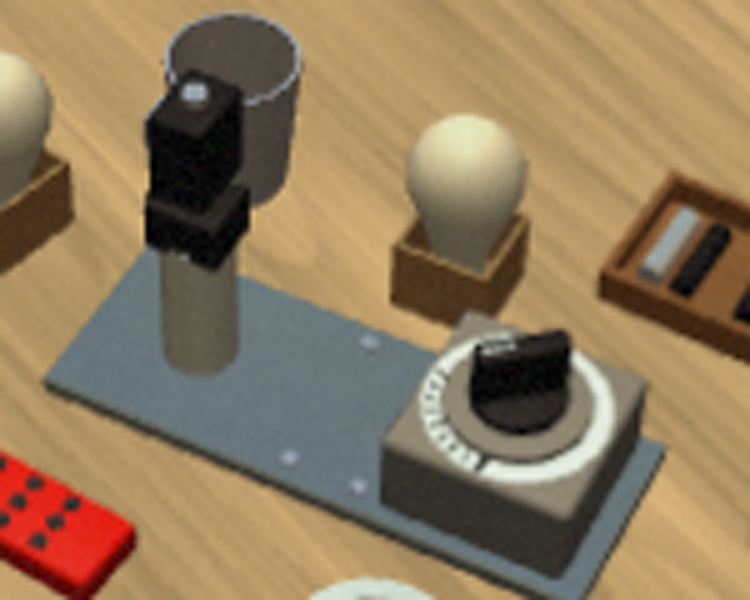

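```bash
cat > loc.py <<'E'
from h import *
from scipy.optimize import least_squares
im=np.load("im0.npz");t=im['t'];s=im['s']
def dial(img,x,y,w,h,tag):
    c=img[y:y+h,x:x+w]; m=((c.min(2)>165)&(c.max(2).astype(int)-c.min(2)<40)).astype(np.uint8)
    n,l,st,ce=cv2.connectedComponentsWithStats(m,connectivity=8); k=1+np.argmax(st[1:,4])
    cnt=np.argwhere(l==k)[:,::-1]; hull=cv2.convexHull(cnt.astype(np.int32).reshape(-1,1,2)); print(tag,st[k]); return hull.reshape(-1,2)+[x,y]
for n,img,b in(("top",t,(345,185,60,60)),("side",s,(300,245,60,50))):
    hl=dial(img,*b,n)
    P=onz(n,hl.astype(float),0.063)[:,:2]
    f=least_squares(lambda a:np.hypot(*(P-a[:2]).T)-a[2],[*P.mean(0),.04]).x
    print(n,"dial",f,np.abs(np.hypot(*(P-f[:2]).T)-f[2]).max())
# head dot
T=np.array([[270+218/5-.4,180+314/5-.4]]);S=np.array([[230+194/5-.4,190+92/5-.4]])
e1,v1=ray("top",T);e2,v2=ray("side",S)
A=np.c_[v1[0],-v2[0]];k=np.linalg.lstsq(A,e2-e1,rcond=None)[0]
print("head tri",e1+k[0]*v1[0],e2+k[1]*v2[0],"z182",onz("top",T,.183),onz("side",S,.183))
def tp(a,z):return onz("top",np.array(a)/5+[270-.4,180-.4],z)[:,:2]
def sp(a,z):return onz("side",np.array(a)/5+[230-.4,190-.4],z)[:,:2]
for nm,a in(("top-lower",tp([(140,490),(636,235)],.012)),("top-upper",tp([(48,303),(370,145)],.012)),("top-left",tp([(140,490),(48,303)],.012)),("side",sp([(45,382),(580,598)],.012)),("bar side",sp([(478,352),(570,338)],.108)),("bar top",tp([(505,215),(548,120)],.108)),("line top",tp([(517,203),(531,167)],.108)),("line side",sp([(482,350),(516,342)],.108))):
    d=a[1]-a[0];print(nm,a.round(4).tolist(),np.degrees(np.arctan2(d[1],d[0])).round(1))
E
python3 loc.py
```

```text
top [ 10  13  35  31 132]
top dial [ 0.60841861 -0.14051042  0.04226294] 0.001969912230949236
side [ 26  16  27  26 154]
side dial [ 0.60830053 -0.14315618  0.04392427] 0.001065383928652304
head tri [0.53444903 0.01243973 0.18682125] [0.53518686 0.01203699 0.18690557] z182 [[0.53475366 0.01219783 0.183     ]] [[0.53750214 0.01546102 0.183     ]]
top-lower [[0.461, 0.0432], [0.5835, -0.2135]] -64.5
top-upper [[0.556, 0.0874], [0.6333, -0.0794]] -65.1
top-left [[0.461, 0.0432], [0.556, 0.0874]] 24.9
side [[0.4593, 0.0375], [0.588, -0.2172]] -63.2
bar side [[0.5877, -0.1346], [0.6268, -0.1528]] -24.9
bar top [[0.5833, -0.1268], [0.6274, -0.1494]] -27.1
line top [[0.5888, -0.1327], [0.6055, -0.1402]] -24.1
line side [[0.5899, -0.1347], [0.6054, -0.1401]] -19.2
```

Stand yaw comes out at about 25.4°, the bar at about −26° (knob ≈ 0.9 rad), the knob at (0.608, −0.142) and the head at (0.535, 0.012). I'll start moving and check how the wrist joint maps to yaw.

>>> play_rows(
  commands="1 0 0 20 -3; 1 40 -65 30 -3; 1 60 -100 30 -3; 1 80 -130 30 -3; 1 100 -164 30 -3; 1 120 -197 30 -3; 1 140 -230 30 -3;1 160 -262 30 -3; 1 180 -295 30 -3; 1 200 -328 30 -3",
  force=30,
)

```text
time: 1.03
ee_pos: [0.4081, 0.1856, 0.2614]
tcp_rot: [180.0, 0.0, 154.3]
wrist_force: [1.5, 0.5, -0.4]
opening: 0.0853
```

```bash
python3 -c "
from workcell import *
o=get_obs();print(o['time'],o['q'].round(1),o['ee_pos'],o['tcp_rot'])"
```

```text
1.0333 [24.5 -8.1  0.7 98.7  0.  50.2] [0.40806057 0.18557708 0.26139087] [1.79977084e+02 1.49224137e-02 1.54277754e+02]
```

>>> play_rows(
  commands="1 21 -35 0 0; 1 42 -70 0 0; 1 63 -105 0 0; 1 84 -140 0 0; 1 105 -175 0 0; 1 126 -210 0 0; 1 147 -245 0 0; 1 168 -280 0 0; 1 195 -321 0 0; 1 195 -321 0 0",
)

```text
time: 1.87
ee_pos: [0.6044, -0.1384, 0.2586]
tcp_rot: [-179.9, -0.1, 154.1]
wrist_force: [1.2, -0.3, -0.5]
opening: 0.0853
```

>>> play_rows(
  commands="1 0 0 -20 0; 1 0 0 -40 0; 0.6 0 0 -60 0; 0.6 0 0 -75 0; 0.6 0 0 -90 0; 0.6 0 0 -90 0;0.6 0 0 -90 0",
)

```text
time: 2.45
ee_pos: [0.602, -0.1333, 0.1708]
tcp_rot: [-180.0, -0.1, 154.3]
wrist_force: [0.1, 0.2, 0.2]
opening: 0.0513
```

```bash
python3 - <<'E'
from h import *
o=get_obs();print(o['time'],o['q'].round(1),o['ee_pos'],o['tcp_rot'],o['opening'])
t=camera("top");s=camera("side")
crop(t,270,150,140,105,5,"pics/t2.png");crop(s,260,190,140,110,5,"pics/s2.png")
E
```

```text
2.45 [-12.5  13.5  13.   89.6   0.   13.2] [ 0.6020423  -0.13325309  0.17078453] [-1.79979370e+02 -9.64398374e-02  1.54270923e+02] 0.051336831873305656
```

View pics/s2.png

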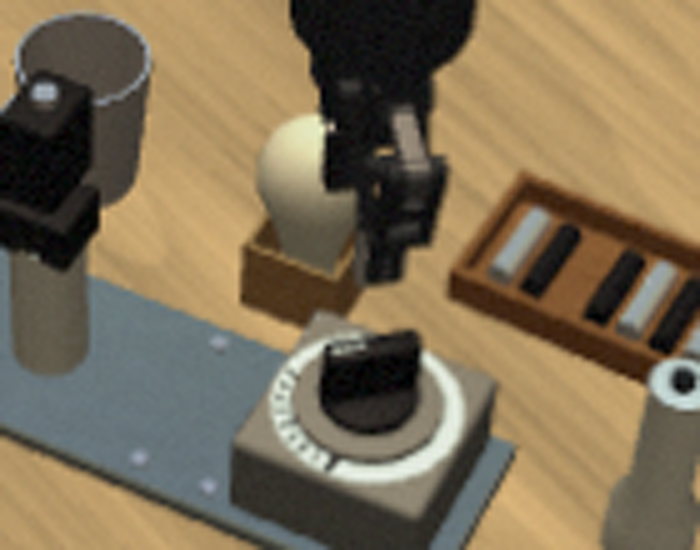

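View pics/t2.png

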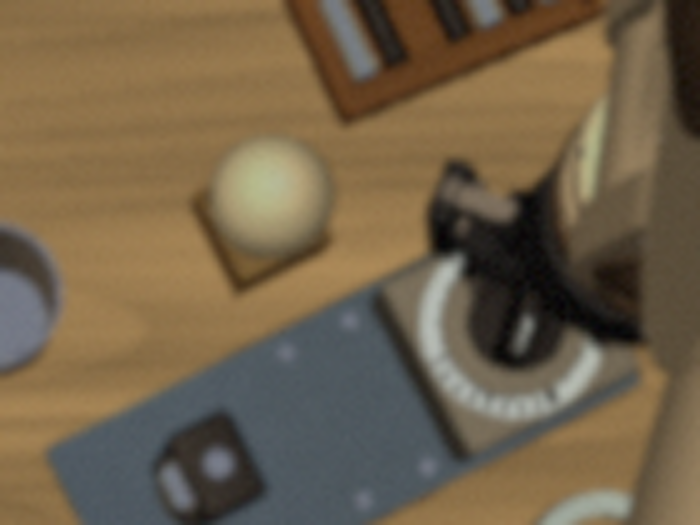

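The tool sits 6.5 mm and 9 mm short of the knob, and the bar and bulb are clear of the fingers. I'll correct that and go down.

>>> play_rows(
  commands="0.6 6 -9 -10 0; 0.6 6 -9 -35 0; 0.6 6 -9 -60 0; 0.6 6 -9 -80 0; 0.6 6 -9 -87 0; 0.6 6 -9 -87 0",
)

```text
time: 3.05
ee_pos: [0.6079, -0.1427, 0.0824]
tcp_rot: [-180.0, -0.2, 154.3]
wrist_force: [-0.4, 1.2, 0.4]
opening: 0.0514
```

>>> play_rows(
  commands="0 0 0 0 0; 0 0 0 0 0; 0 0 0 0 0; 0 0 0 0 0; 0 0 0 0 0; 0 0 0 0 0",
  force=30,
)

```text
time: 3.55
ee_pos: [0.6086, -0.144, 0.0864]
tcp_rot: [-179.9, 0.1, 154.2]
wrist_force: [-5.4, -6.7, 5.3]
opening: 0.0133
```

```bash
python3 - <<'E'
from h import *
o=get_obs();print(o['time'],o['q'].round(1),o['ee_pos'],o['tcp_rot'],o['opening'],o['wrist_force'],o['torque'])
s=camera("side")
crop(s,260,190,140,110,5,"pics/s3.png")
E
```

```text
3.55 [-13.2  14.8   5.2  80.3  -0.1  12.5] [ 0.60862803 -0.14395864  0.0863609 ] [-1.79882450e+02  1.41503108e-01  1.54208979e+02] 0.013322019732725532 [-5.35296105 -6.6824904   5.29623342] [-1.11695565  0.98098782 -0.00203788]
```

View pics/s3.png

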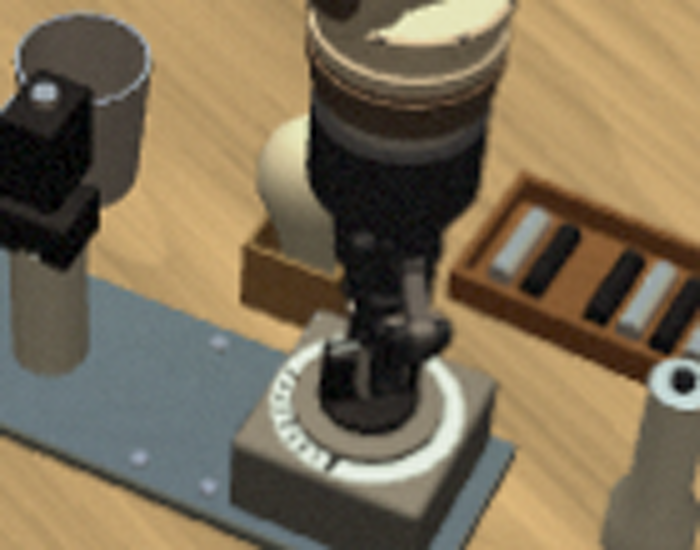

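The bar is gripped at 13.3 mm. Turning counter-clockwise with a small recentring.

>>> play_rows(
  commands="0 0 -1 1 6; 0 0 -1 2 12; 0 0 -2 3 18; 0 0 -2 3 24; 0 0 -2 3 30; 0 0 -2 3 36; 0 0 -2 3 42; 0 0 -2 3 48; 0 0 -2 3 48; 0 0 -2 3 48",
)

```text
time: 4.43
ee_pos: [0.6085, -0.1431, 0.0865]
tcp_rot: [179.8, 0.0, -157.6]
wrist_force: [2.3, 5.9, -9.9]
opening: 0.013
```

>>> play_rows(
  commands="0 0 0 0 2; 0 0 0 0 4; 0 0 0 0 4; 0 0 0 0 4",
)

```text
time: 4.77
ee_pos: [0.6084, -0.1431, 0.0865]
tcp_rot: [179.8, 0.0, -153.7]
wrist_force: [1.1, 6.5, -9.8]
opening: 0.0132
```

```bash
python3 - <<'E'
from h import *
o=get_obs();print(o['time'],o['q'].round(1),o['ee_pos'],o['tcp_rot'],o['opening'],o['wrist_force'],o['torque'])
s=camera("side")
crop(s,260,190,140,110,5,"pics/s4.png")
E
```

```text
4.7667 [-13.3  14.9   5.4  80.6   0.1 -39.6] [ 0.60843403 -0.14308687  0.08654728] [ 1.79827393e+02  1.74212159e-02 -1.53700596e+02] 0.01319231213011364 [ 1.08358987  6.50705946 -9.77589184] [ 1.34506448 -0.40471973 -0.59804957]
```

View pics/s4.png

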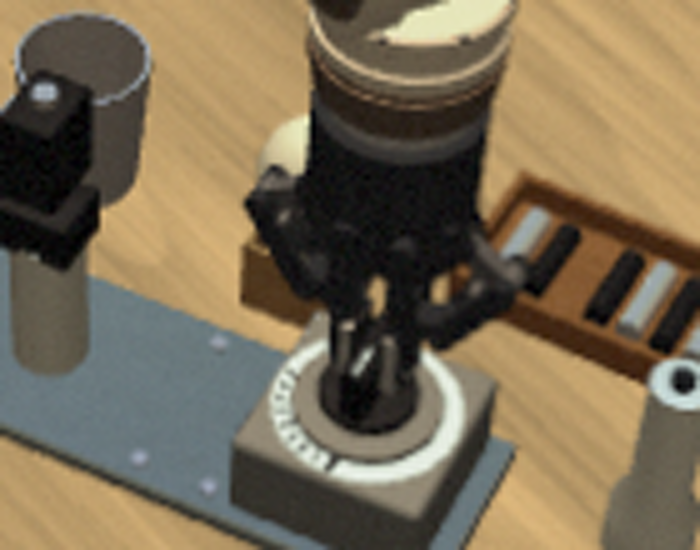

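The torque is −0.6 N m at yaw 26.3°, so the knob is on its stop. Releasing and lifting.

>>> play_rows(
  commands="0.5 0 0 0 0; 0.6 0 0 0 0; 0.6 0 0 0 0; 0.8 0 0 0 0; 0.8 0 0 20 0; 0.8 0 0 60 0; 1 0 0 100 0; 1 0 0 140 0; 1 -10 22 160 0; 1 -20 50 160 0",
)

```text
time: 5.65
ee_pos: [0.5898, -0.0958, 0.2533]
tcp_rot: [-179.7, 0.4, -153.9]
wrist_force: [1.1, 1.3, 1.4]
opening: 0.0853
```

>>> play_rows(
  commands="1 -13 27 10 0; 1 -26 54 10 0; 1 -39 82 10 0; 1 -52 104 10 0; 1 -52 104 10 0",
)

```text
time: 6.07
ee_pos: [0.5349, 0.0125, 0.2588]
tcp_rot: [180.0, 0.1, -153.6]
wrist_force: [0.6, -0.5, -0.8]
opening: 0.0857
```

```bash
python3 - <<'E'
from h import *
o=get_obs();print(o['time'],o['q'].round(1),o['ee_pos'],o['tcp_rot'],o['opening'],o['wrist_force'],o['torque'])
s=camera("side");t=camera("top")
crop(s,230,170,150,120,5,"pics/s5.png");crop(t,270,180,140,105,5,"pics/t5.png")
E
```

```text
6.0667 [  1.3   3.5  11.6  98.    0.  -25.1] [0.53492033 0.01245168 0.25875447] [ 1.79999751e+02  1.01571265e-01 -1.53580600e+02] 0.08573863377588323 [ 0.58330178 -0.52648231 -0.75499314] [-0.03992153  0.03321971 -0.01344872]
```

View pics/s5.png

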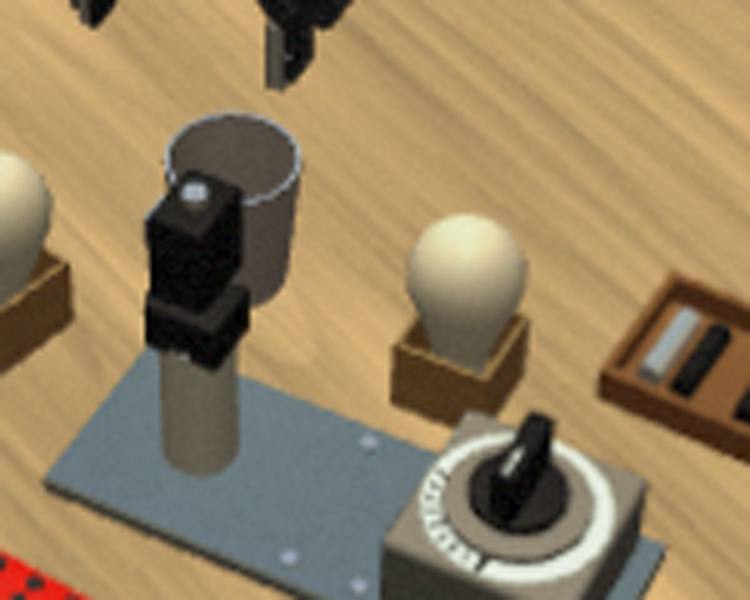

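View pics/t5.png

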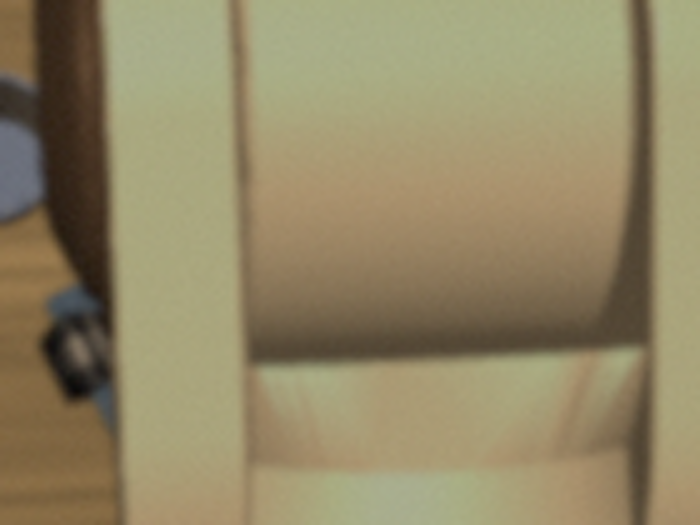

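```bash
python3 - <<'E'
from h import *
def sp(a,z):return onz("side",np.array(a)/5+[230-.4,170-.4],z)[:,:2]
s=camera("side")
crop(s,300,245,60,50,12,"pics/s6.png")
a=sp([(485,562)],.063)[0];d=a-np.array([.6084,-.142]);print(d,np.degrees(np.arctan2(-d[1],-d[0])))
E
```

```text
[-0.0333719  -0.01715294] 27.202866165363854
```

View pics/s6.png

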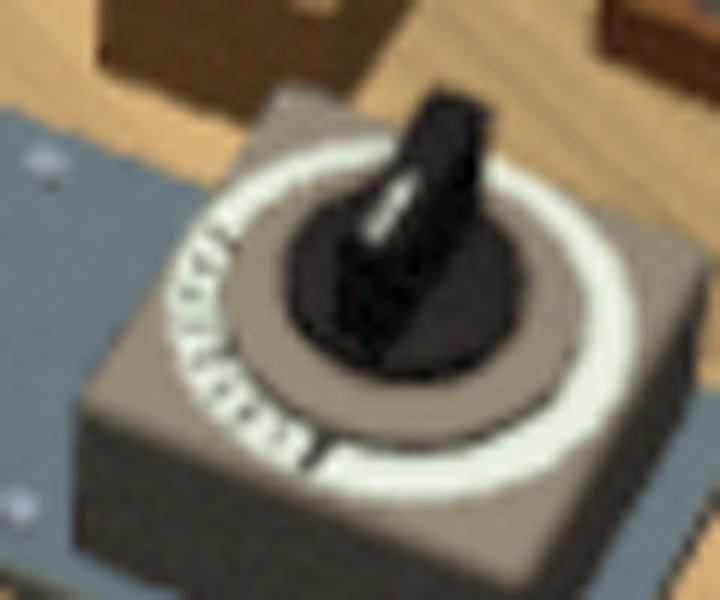

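```bash
python3 - <<'E'
from h import *
def sp(a,z):return onz("side",np.array(a)/12+[300-.46,245-.46],z)[:,:2]
for nm,p in(("line",[(372,240),(408,180)]),("bar left edge",[(350,235),(437,90)]),("bar right",[(400,245),(488,105)])):
    a=sp(p,.108);d=a[1]-a[0];print(nm,a.round(4).tolist(),np.hypot(*d),np.degrees(np.arctan2(d[1],d[0])))
# predicted bar ends at stand yaw 25.4 and less
for y in (20,23,25.4):
    c=np.array([.6084,-.142]);u=np.array([np.cos(np.radians(y)),np.sin(np.radians(y))])
    q=proj("side",[[*(c-u*.023),.108],[*(c+u*.023),.108]]);print(y,((q-[300-.46,245-.46])*12).round(0).tolist())
E
```

```text
line [[0.5888, -0.1521], [0.6038, -0.1446]] 0.016740781042669357 26.38155127499906
bar left edge [[0.5863, -0.1487], [0.6229, -0.1304]] 0.040977802339239304 26.492124252554373
bar right [[0.5922, -0.1561], [0.6283, -0.1391]] 0.03988282710968869 25.23082971172989
20 [[356.0, 238.0], [478.0, 85.0]]
23 [[362.0, 240.0], [472.0, 83.0]]
25.4 [[366.0, 242.0], [468.0, 81.0]]
```

The knob reads about 26° against the stand's 25–26°, which is zero. Next I'll go down over the head with the fingers open.

>>> play_rows(
  commands="1 1 2 -20 -0.5; 1 1 2 -45 -0.5; 1 1 2 -70 -0.5; 1 1 2 -95 -0.5; 1 1 2 -112 -0.5; 1 1 2 -118 -0.5; 1 1 2 -118 -0.5",
)

```text
time: 6.8
ee_pos: [0.5371, 0.0106, 0.1378]
tcp_rot: [179.9, -0.1, -154.3]
wrist_force: [-0.3, -0.3, 0.3]
opening: 0.0855
```

```bash
python3 - <<'E'
from h import *
o=get_obs();print(o['time'],o['q'].round(1),o['ee_pos'],o['tcp_rot'],o['opening'],o['wrist_force'],o['torque'])
s=camera("side")
crop(s,230,170,150,120,5,"pics/s7.png")
E
```

```text
6.8 [  1.1   2.5  -2.9  84.8  -0.  -24.6] [0.53711866 0.01063085 0.13778302] [ 1.79943963e+02 -1.42446789e-01 -1.54303629e+02] 0.08550049639447635 [-0.26888881 -0.29274416  0.32225799] [-0.00947023 -0.01921622 -0.02189463]
```

View pics/s7.png

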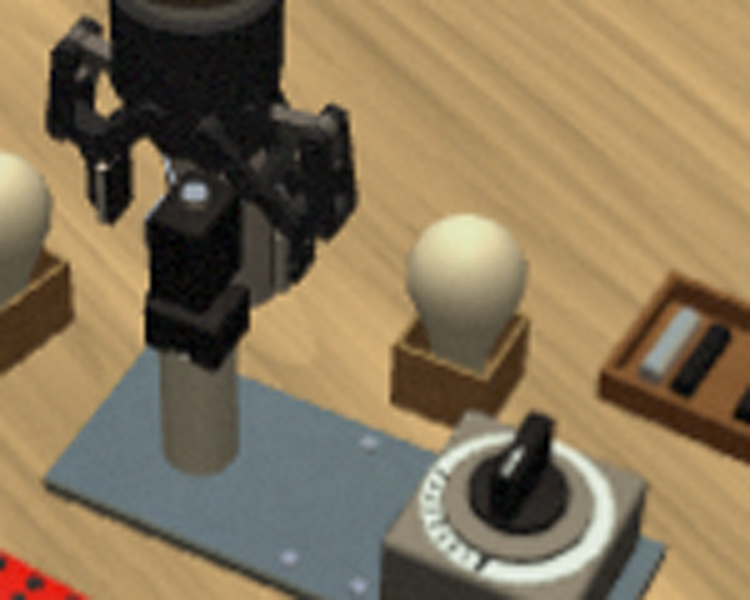

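```bash
python3 - <<'E'
from h import *
y=np.radians(25.7+90);u=np.array([np.cos(y),np.sin(y),0])
def c(P):return ((proj("side",P)-[230-.4,170-.4])*5).round(0).tolist()
t=np.array([.5371,.0106,.151])
print("tips pred",c([t+u*.043,t-u*.043,t]))
h=np.array([.536,.0135,.182]);x=np.array([u[1],-u[0],0])
print("head top corners pred",c([h,h+x*.02+u*.015,h-x*.02+u*.015,h-x*.02-u*.015,h+x*.02-u*.015]))
E
```

```text
tips pred [[121.0, 218.0], [282.0, 279.0], [200.0, 248.0]]
head top corners pred [[194.0, 197.0], [187.0, 161.0], [144.0, 213.0], [201.0, 235.0], [244.0, 182.0]]
```

The predicted fingertip and head pixels match the picture. Fine-centring, then pinching.

>>> play_rows(
  commands="1 -1 3 3 0; 0.5 -1 3 3 0; 0.3 -1 3 3 0; 0 -1 3 3 0; 0 -1 3 3 0; 0 -1 3 3 0; 0 -1 3 3 0; 0 -1 3 3 0",
  force=45,
)

```text
time: 7.52
ee_pos: [0.5377, 0.0128, 0.1434]
tcp_rot: [-179.8, 0.1, -154.3]
wrist_force: [5.0, -10.6, 3.9]
opening: 0.0313
```

```bash
python3 - <<'E'
from h import *
o=get_obs();print(o['time'],o['q'].round(1),o['ee_pos'],o['tcp_rot'],o['opening'],o['wrist_force'],o['torque'])
s=camera("side")
crop(s,230,170,150,120,5,"pics/s8.png")
E
```

```text
7.5167 [  1.5   2.3  -2.5  85.1  -0.2 -24.2] [0.53771762 0.0128046  0.14340844] [-1.79756444e+02  8.69518307e-02 -1.54330066e+02] 0.031331852875213964 [  4.99768005 -10.64435033   3.92861775] [-1.52231245 -0.51519301 -0.12185655]
```

View pics/s8.png

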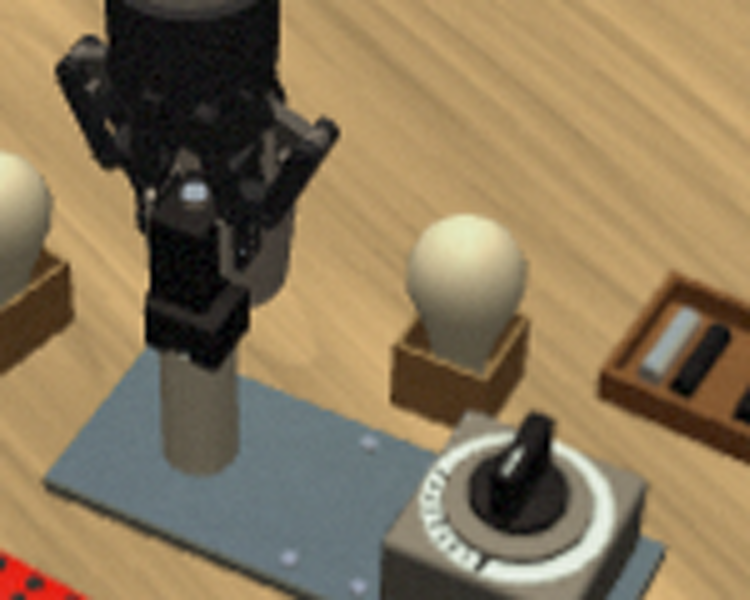

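The opening is 31.3 mm, so the button is fully pressed. Now pulling up, easing the side load on the way.

>>> play_rows(
  commands="0 1 -2 0 0; 0 1 -3 0 0; 0 1 -3 8 0; 0 1 -3 18 0; 0 1 -3 28 0; 0 1 -3 38 0; 0 1 -3 48 0; 0 1 -3 58 0; 0 1 -3 66 0; 0 1 -3 66 0",
  force=60,
)

```text
time: 8.4
ee_pos: [0.5377, 0.0124, 0.2095]
tcp_rot: [179.9, 0.1, -154.2]
wrist_force: [1.4, 5.7, -3.4]
opening: 0.0306
```

```bash
python3 - <<'E'
from h import *
o=get_obs();print(o['time'],o['ee_pos'],o['tcp_rot'],o['opening'],o['wrist_force'],o['torque'])
s=camera("side")
crop(s,230,170,150,120,5,"pics/s9.png")
E
```

```text
8.4 [0.5377012  0.01238308 0.20946895] [ 1.79907953e+02  8.99307905e-02 -1.54222572e+02] 0.030552299231020635 [ 1.35013808  5.66070653 -3.36307716] [ 1.68131162  0.16096229 -0.31734616]
```

View pics/s9.png

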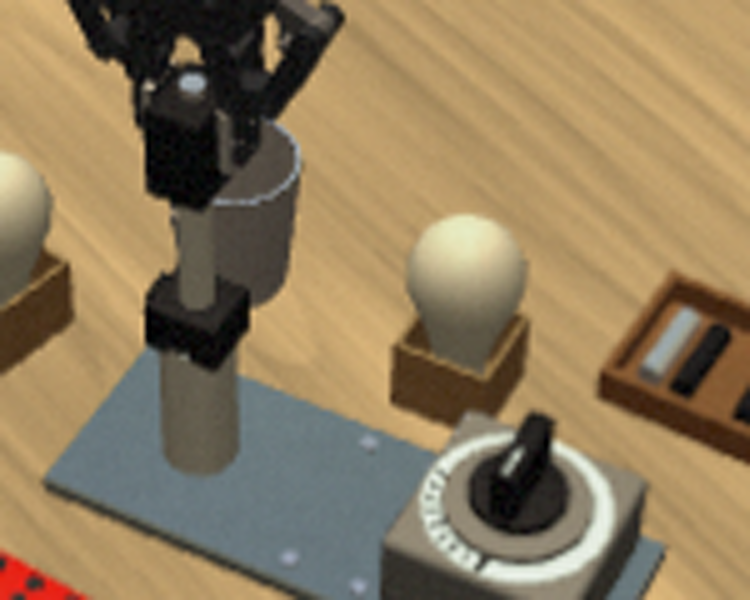

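>>> play_rows(
  commands="0 0 1 8 0; 0 0 1 16 0; 0 0 1 26 0; 0 0 1 36 0; 0 0 1 46 0; 0 0 1 56 0; 0 0 1 64 0; 0 0 1 70 0; 0 0 1 74 0; 0 0 1 74 0",
)

```text
time: 9.28
ee_pos: [0.5376, 0.0125, 0.2833]
tcp_rot: [-180.0, 0.0, -154.2]
wrist_force: [3.0, 1.6, -4.6]
opening: 0.0304
```

```bash
python3 - <<'E'
from h import *
o=get_obs();print(o['time'],o['ee_pos'],o['tcp_rot'],o['opening'],o['wrist_force'],o['torque'])
s=camera("side")
crop(s,230,150,150,120,5,"pics/s10.png")
E
```

```text
9.2833 [0.53761431 0.01253533 0.28325498] [-1.79988459e+02  4.21472282e-02 -1.54235254e+02] 0.03038001826596049 [ 2.9605871   1.63420685 -4.63154527] [ 1.17631874 -0.02507213 -0.29977313]
```

View pics/s10.png

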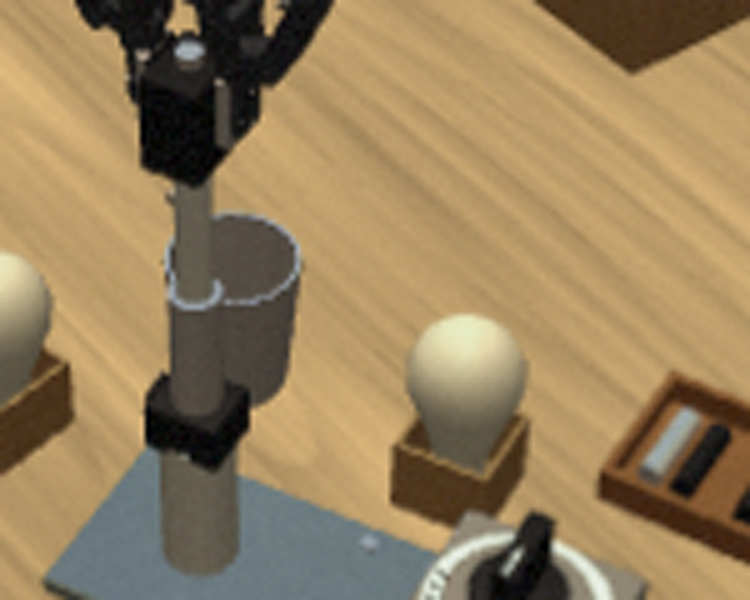

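>>> play_rows(
  commands="0 0 0 2 0; 0 0 0 4 0; 0 0 0 4 0; 0 0 0 4 0; 0 0 0 4 0",
)

```text
time: 9.75
ee_pos: [0.5374, 0.0125, 0.284]
tcp_rot: [179.9, -0.2, -154.2]
wrist_force: [5.5, 3.1, -19.9]
opening: 0.0304
```

```bash
python3 - <<'E'
from h import *
o=get_obs();print(o['time'],o['ee_pos'],o['opening'],o['wrist_force'],o['torque'])
s=camera("side")
crop(s,230,150,150,120,5,"pics/s11.png")
d=proj("side",[[.5365,.013,.322]]);print(((d-[230-.4,150-.4])*5))
E
```

```text
9.75 [0.53739437 0.01249489 0.28404075] 0.030383847534806444 [  5.49684096   3.10976567 -19.86739022] [ 1.19696568 -0.87527653 -0.27187456]
[[189.82585913  57.04585082]]
```

View pics/s11.png

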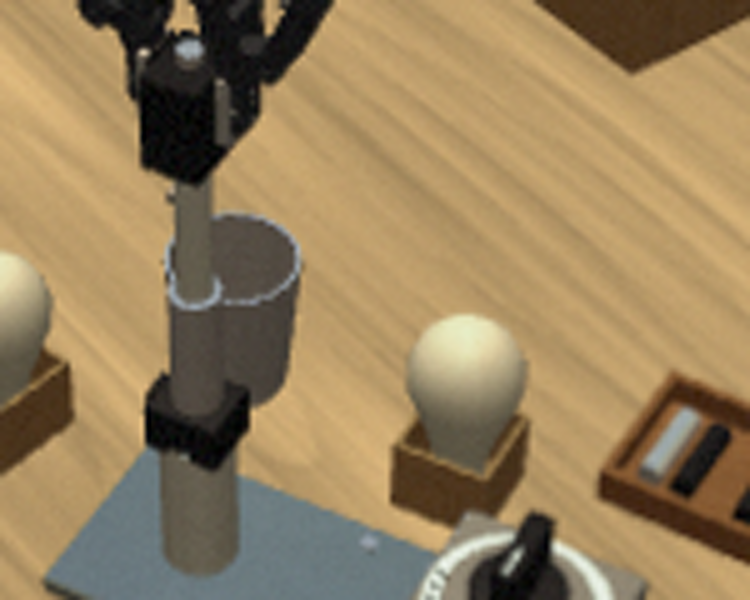

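Another 4 mm of commanded pull moved the TCP only 0.8 mm and raised the force to 20 N, so the rod is at its second stop. I'll hold a little longer, check for slip, and hand in.

>>> play_rows(
  commands="0 0 0 0 0; 0 0 0 0 0; 0 0 0 0 0; 0 0 0 0 0; 0 0 0 0 0; 0 0 0 0 0",
)

```text
time: 10.3
ee_pos: [0.5374, 0.0125, 0.284]
tcp_rot: [179.9, -0.2, -154.2]
wrist_force: [5.8, 1.6, -19.7]
opening: 0.0304
```

```bash
python3 - <<'E'
from h import *
o=get_obs();print(o['time'],o['ee_pos'],o['opening'],o['wrist_force'])
cv2.imwrite("pics/s12.png",cv2.cvtColor(camera("side"),cv2.COLOR_RGB2BGR))
E
```

```text
10.3 [0.53740081 0.0124774  0.28404966] 0.030435046746631916 [  5.80546524   1.61503191 -19.65350594]
```

View pics/s12.png

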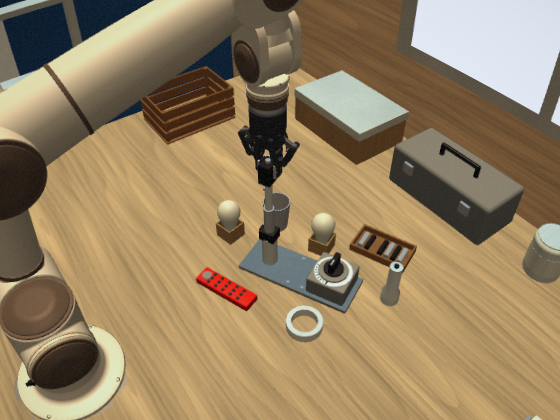

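The rod is fully extended and held near (268,180), the knob is at zero near (335,262), and all the bystanders are where they started.

```bash
python3 -c "
from workcell import *
print(job_done())"
```

```text
the job is handed in; nothing more can be done
None
```

The knob is back at its zero stop, and the rod was out at its second stop, still gripped, when I handed the job in at about 10.3 s. No verdict was reported.

- **Knob:** I turned it about 52° counter-clockwise until the wrist torque rose to 0.6 N m, well above the 0.04 N m it takes to turn. In the picture taken afterwards the bar lies at about 26°. The stand lies at about 25.4° and the thick mark at about 27°, so it agrees within measurement error.
- **Button:** The pinch closed to 31.3 mm, against 32 mm for fully pressed, while the rod was still in.
- **Rod:** The tool rose about 140.6 mm. The last 4 mm of commanded lift moved it only 0.8 mm and the pull rose to 20 N. It then held steady for half a second with no slip seen.
- **Bystanders:** In the last side view everything stands where it did at the start. I judged this by eye and did not measure it.

Two readings disagreed:
- **Head height:** Triangulating the head's top from both cameras gave about 187 mm instead of the stated 182 mm. I used the stated height.
- **Pull force:** Just before the final lift the wrist read only 4.6 N, where 8 to 10 N was expected. That is why I pulled further to confirm the stop.

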